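Open up the counter tray for the stapler

ROBOT

A 7-joint arm with a two-finger parallel gripper is mounted at the origin on a cart in front of the work surface, level with it; the furniture and walls round the work are solid. World frame = base frame: x ahead of the robot, y to its left, z up, the work surface at z = 0. Lengths are in m, angles in rad, forces in N, time in s.
With the tool pointing down it reaches from about 0.4 to 0.85 m from the base axis. Payload 4.5 kg.
Tool frame: the origin (TCP) lies at the very end of the fingers, on their centre line; the grasp point (between the pads) lies 19 mm behind it (r.pinch_z is the distance from the TCP to the grasp point, in m); z points along the fingers, y is the line along which they close (so a half turn about z gives the same grasp; the last joint's range is limited). The gripper opens to 88 mm and grips with 3 to 60 N. Pads are 18 mm wide; open, the fingers measure 123 mm over their backs; the gripper's body (75 mm by 187 mm) begins 45 mm behind the grasp point.
Start: joints at [1.348, 0.689, -0.195, 1.565, 0.157, 0.902, -0.215], TCP at [0.159, -0.605, 0.239] pointing down, gripper open.
Joint ranges: [-3.01, 3.01], [-0.46, 2.08], [-1.47, 1.51], [0.13, 2.56], [-1, 4.14], [0.04, 2.09], [-2.66, 2.66]. Speed limits (rad/s): [2.57, 2.57, 3.14, 3.14, 3.14, 3.14, 3.14].

INTERFACE

Orientations are given as a unit quaternion [x, y, z, w].
In Python, from plant import r, cams gives the robot as it stands.
- The arm moves only by the shell command python3 -m pendant 'ROWS' [FORCE]. ROWS is JSON, a list of rows, each a list of 3 entries, a list of its own where there are three numbers: the closure, from -1 (fully open) to 1 (shut), then the shift along the tool's x, y, z in mm, then the turn, a rotation vector about the tool's x, y, z in degrees. A call has 1 to 8 rows; each row shifts and turns the commanded pose from where the row before left it, along the tool's axes as they then stand; what a row does not reach is not made up. A row lasts 1/8 s, in which the tool goes at most 62.5 mm and 10.7 degrees, less where a joint would pass 70% of its speed; a pose out of reach is approached as far as the arm can. A call with a gripper value outside its range is refused whole. The fingers move at their own pace and stop on an object; FORCE is the grip in N (left out, the last holds). Time passes only in rows, so rows that do not move let the fingers close. It gives the time, the measured TCP pose, the force, the opening and the grip force at its end, in the units of the state.
- r.get_state(): the state, without advancing time (a new reading comes with each control period).
- cams.snapshot(name): name is "side" or "top" or "wrist"; returns a dict with "img" (400x640x3 uint8, red, green, blue), "camera_matrix" (3x3 intrinsics, pixels), "D" ([k1, k2, p1, p2, k3] as OpenCV has them; the pictures are not rectified), "camera_from_world" (4x4, takes a point from world to camera coordinates); the wrist camera has in their place "tool_from_camera" (4x4, takes a point from camera to tool coordinates, whose origin is the TCP and whose axes are the flange's). Camera axes: x right, y up, looking along -z (the intrinsics and any distortion apply to the point x, -y, -z); pixel columns grow to the right and rows downward; lengths in m; the calibration is good to about 2 mm. A picture is of the moment at which its call begins: read the wrist's pose just before it. There is no depth.
- r.finish_job(): hands the job in; it is judged then, once.
The state is a dict: "clock": time; "q": joint angles; "qd": joint speeds; "joint_torque": joint torques, N m; "tool_pos": TCP position; "eef_rot": TCP orientation; "contact_force": force on the tool from outside, world axes, zero at the start; "moment": the same for the moment, N m; "opening": opening from 0.0 (shut) to 1.0 (fully open); "finger_force": force on a finger pad.
Only numpy, scipy, OpenCV 4.12 (cv2) and the standard library are available. Lean on these libraries where they do the work, as an engineer would, in place of code of your own. Each camera call takes 0.05 s, during which the arm holds its last target. There are 200 camera calls.

TASK

The stapler is too long for either of the two empty cells in the wooden counter tray. Lift the divider between these two cells straight up out of its dovetail grooves, without dragging or tipping the tray, and set it down, standing or lying, on the free worktop clear of the tray; then lay the stapler, the right way up, flat on the floor of the long bay that this opens. Drop nothing, let go of both, and leave the tray, its other divider, the balloon weights and the other things where they are.

Things in the scene. Friction and masses are not known exactly. Their poses are not given: they have to be found in the camera images.
- tray: Loose wooden tray, 190 mm along its x, 178 mm along its y; origin under its centre, z up; at yaw 0 its x points away from the robot. Walls 36 mm high, 11 to 12 mm thick, floor 6 mm. A 16 mm partition along y leaves a wide bay at -x (clear x -84 to 8 mm, y -77 to 77 mm; two empty cells) and a narrow bay at +x (x 24 to 84 mm) with two balloon weights and the small divider.
- bay (a point): Centre of the wide bay's floor, at x = -38 mm, y = 0, z = 6 mm in the tray; axes as the tray's. Without the divider the bay is 154 mm long (y) and 92 mm wide (x); its walls rise 30 mm above this point, the balloon weights and the small divider's tab behind it at most 64 mm.
- divider_mid (a point): Divider to lift out, across the middle of the wide bay; point at its centre. Panel 30 mm high, 10 mm thick (its y), 102 mm long (its x) with 18 mm wide dovetail tongues, 1 mm play in grooves open at the top: free after rising 30 mm. Tab in its middle, 40 mm wide, 10 mm thick, from 2 mm below the point (tray wall tops) to 32 mm above; underside 32 mm below. 40 g; stands upright unaided.
- stapler_mid (a point): Desk stapler, red top, black base, upright on the worktop right of the tray. 135 mm long (its y), base 34 mm wide (its x), 46 mm tall; the point is its centre, 23 mm above its underside; z up. Grasp across the red top: 30 mm wide, from 3 to 23 mm above the point. 170 g. Either way round will do in the bay.
- small_divider: Divider of the narrow bay, like the other but 70 mm long; stays where it is. Origin under its centre, z up.
- balloon_weight_2: Gold foil balloon weight in the narrow bay, 45 mm wide, 46 mm tall; origin under its centre. Stays.
- balloon_weight_3: Silver foil balloon weight in the narrow bay, 45 mm wide, 46 mm tall; origin under its centre. Stays.
- tape_dispenser: Blue tape dispenser at the back, 166 mm long (its y), 56 mm wide, 83 mm tall; origin under its centre. Stays. Left of it stands a pump bottle, 213 mm tall.
- jar_open: Open clear jar at the back, 74 mm wide, 138 mm tall; origin under its centre. Stays. Right of it lies a ribbon reel, 63 mm tall. A tall bunch of balloons stands at x 0.4 to 0.75, y -0.2 to -0.65 m: keep clear. The worktop at x 0.62 to 0.64, y -0.11 to -0.09 m is always free to set the divider down, its length along x.

How it is judged:
On the way, in this order (a step that is already met when the one before it is completed fails the run):
1. the divider is lifted clear of its grooves, straight up: still upright and over its place when its underside passes the wall tops (z of divider_mid in the frame of tray above 0.07 m and angle between divider_mid's own z axis and vertical below 0.25 rad and x of divider_mid in the frame of tray between -0.058 and -0.018 m and y of divider_mid in the frame of tray between -0.02 and 0.02 m), for 0.05 s.
2. the divider is set down on the worktop clear of the tray and let go ((x of divider_mid in the frame of tray above 0.105 m or x of divider_mid in the frame of tray below -0.105 m or y of divider_mid in the frame of tray above 0.1 m or y of divider_mid in the frame of tray below -0.1 m) and height (world z) of divider_mid between 0 and 0.04 m and (angle between divider_mid's own z axis and vertical below 0.15 rad or angle between divider_mid's own y axis and vertical below 0.15 rad or angle between divider_mid's own y axis and vertical above 2.99 rad) and linear speed of divider below 0.02 m/s and contact force between the fingers and divider below 0.1 N), for 0.2 s.
At the end, for the whole second after the job is handed in: Divider on the worktop, standing or flat (centre under 40 mm), its centre over 105 mm (tray x) or 100 mm (tray y) from the tray's centre; stapler on the bay's floor (centre 16 to 30 mm above it, tilt under 0.1 rad), within 32 mm across and 14 mm along of the bay's centre; both at rest, released (all of step 2 and x of stapler_mid in the frame of bay between -0.032 and 0.032 m and y of stapler_mid in the frame of bay between -0.014 and 0.014 m and z of stapler_mid in the frame of bay between 0.016 and 0.03 m and angle between stapler_mid's own z axis and vertical below 0.1 rad and linear speed of stapler below 0.02 m/s and contact force between the fingers and stapler below 0.1 N); the robot touches nothing.
It fails at once if the tray is dragged more than 15 mm or tipped by more than 0.06 rad (distance of tray from where it was at the start of the episode above 0.015 m or angle between tray's own z axis and vertical above 0.06 rad).
It fails at once if the other divider, a balloon weight, the tape dispenser or the jar is moved by more than 20 mm (distance of any of small_divider, balloon_weight_2, balloon_weight_3, tape_dispenser, jar_open from where it was at the start of the episode above 0.02 m).
It fails at once if the divider or the stapler is dropped: it falls free of the fingers faster than 0.6 m/s (from about 2 cm up) ((linear speed of divider above 0.6 m/s and contact force between the fingers and divider below 0.05 N) or (linear speed of stapler above 0.6 m/s and contact force between the fingers and stapler below 0.05 N)).
It also fails if it takes over 59 s, if anything falls off the work surface, if the arm or the gripper's body presses on something with over 40 N, if the wrist force passes 120 N, or if a joint passes its speed limit or range.

## Working session

There is one attempt and no reset: what is moved stays moved. The work goes in short steps, Python scripts to look and compute and a shell command to move; the robot and the scene stay as the last step left them, time stands still between calls to the robot, and variables do not carry over. Pictures are saved under pics/ and viewed, at most 10 in all, crops included, and the job is handed in when it is done.

```bash
ls; mkdir -p pics; python3 - <<'E'
from plant import r,cams
import cv2
s=r.get_state();print({k:s[k] for k in('clock','tool_pos','eef_rot','opening')},r.pinch_z)
for n in('top','side'):
    c=cams.snapshot(n);cv2.imwrite(f'pics/{n}0.png',c['img'][:,:,::-1]);print(n,c['camera_matrix'],c['D'],c['camera_from_world'])
print(cams.snapshot('wrist')['tool_from_camera'])
E
```

```text
pics
{'clock': 0.0, 'tool_pos': array([ 0.15852267, -0.60391074,  0.23791083]), 'eef_rot': array([ 9.91759240e-01,  1.28112325e-01, -1.92525142e-04, -8.96932577e-04]), 'opening': 0.9987923858095776} 0.0187
top [[373.62530762   0.         319.91251661]
 [  0.         373.62530762 202.12738653]
 [  0.           0.           1.        ]] [-0.05331036  0.          0.          0.          0.        ] [[ 2.67513052e-02 -9.99641864e-01 -7.15655882e-04 -2.77139205e-03]
 [ 9.76276951e-01  2.59721453e-02  2.14962237e-01 -6.17745059e-01]
 [-2.14866664e-01 -6.44919876e-03  9.76622099e-01 -7.81525428e-01]
 [ 0.00000000e+00  0.00000000e+00  0.00000000e+00  1.00000000e+00]]
side [[460.68029684   0.         325.5265624 ]
 [  0.         460.68029684 200.65827304]
 [  0.           0.           1.        ]] [-0.09815626  0.          0.          0.          0.        ] [[-0.84198629 -0.53949472  0.00213014  0.51145291]
 [ 0.20398756 -0.314702    0.92701226 -0.17989321]
 [-0.49944786  0.78096613  0.37502498 -0.56275528]
 [ 0.          0.          0.          1.        ]]
[[-9.26442792e-04  9.52076128e-01  3.05859752e-01  7.99614221e-02]
 [ 9.99999507e-01  9.91459462e-04 -5.72241047e-05 -1.72395551e-04]
 [-3.57729249e-04  3.05859548e-01 -9.52076577e-01 -1.45390593e-01]
 [ 0.00000000e+00  0.00000000e+00  0.00000000e+00  1.00000000e+00]]
```

View pics/top0.png

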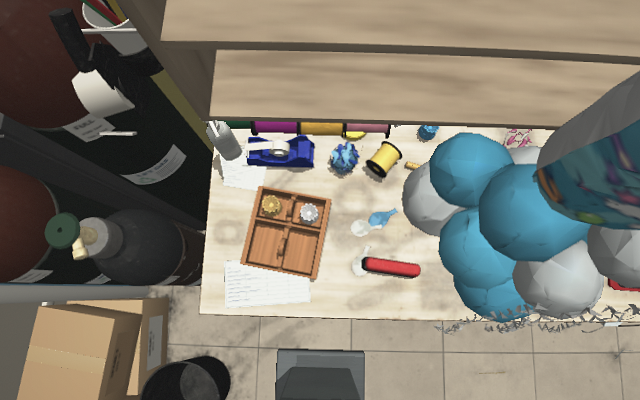

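View pics/side0.png

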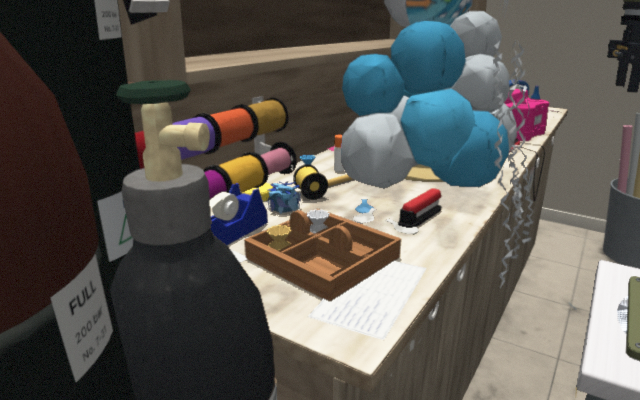

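The top view shows the tray around px (287,232), with the divider near (283,248), the red stapler near (391,266), and balloons to the right from x=405. The side view agrees. Next I'll enlarge both.

```bash
cat > h.py <<'E'
import numpy as np,cv2
from plant import r,cams
from scipy.spatial.transform import Rotation as R
F=np.diag([1,-1,-1.])
def cam(n,st=None):
    c=cams.snapshot(n)
    if n=='wrist':
        T=np.eye(4);T[:3,:3]=R.from_quat(st['eef_rot']).as_matrix();T[:3,3]=st['tool_pos']
        c['camera_from_world']=np.linalg.inv(T@c['tool_from_camera'])
    return c
def ray(c,uv):
    p=cv2.undistortPoints(np.array([[uv]],float),c['camera_matrix'],np.array(c['D']))[0,0]
    M=c['camera_from_world'];Rm=M[:3,:3];o=-Rm.T@M[:3,3];return o,Rm.T@F@np.array([p[0],p[1],1])
def onz(c,uv,z):
    o,d=ray(c,uv);return o+d*(z-o[2])/d[2]
def proj(c,P):
    M=c['camera_from_world'];q=(np.atleast_2d(P)@M[:3,:3].T+M[:3,3])@F
    return cv2.projectPoints(q,np.zeros(3),np.zeros(3),c['camera_matrix'],np.array(c['D']))[0][:,0]
E
python3 - <<'E'
import cv2
a=cv2.imread('pics/top0.png')[175:290,235:435];cv2.imwrite('pics/topc.png',cv2.resize(a,None,fx=4,fy=4,interpolation=cv2.INTER_CUBIC))
a=cv2.imread('pics/side0.png')[175:305,240:450];cv2.imwrite('pics/sidec.png',cv2.resize(a,None,fx=3.8,fy=3.8,interpolation=cv2.INTER_CUBIC))
E
```

```text
(no output)
```

View pics/topc.png

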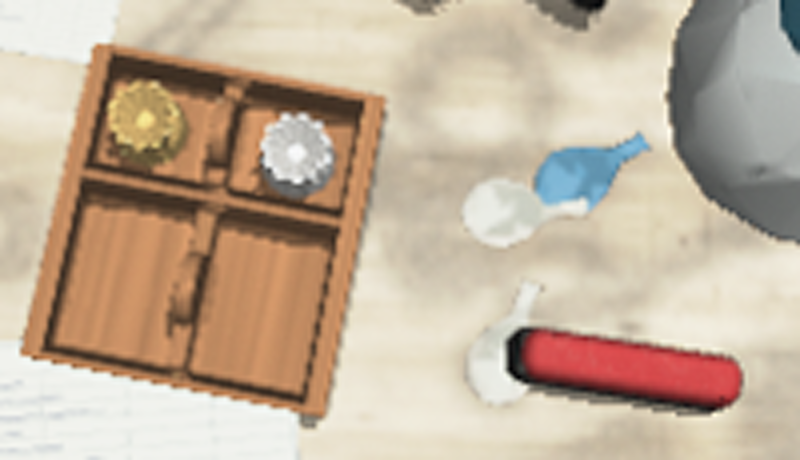

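View pics/sidec.png

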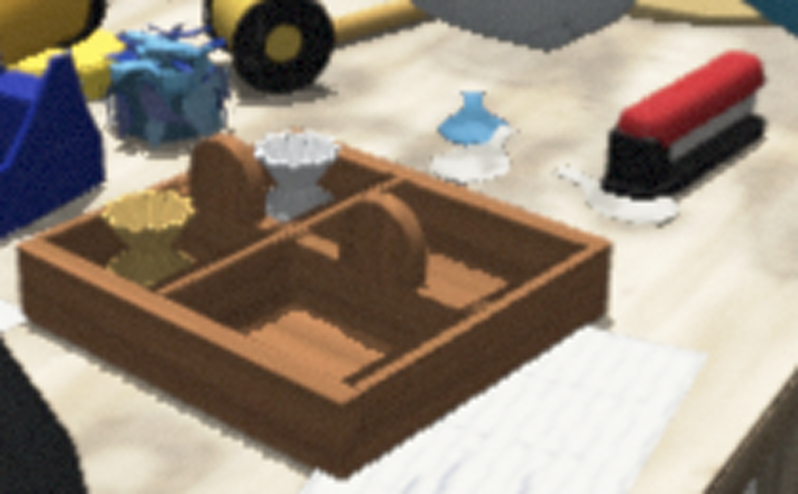

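Crop positions: in the top view the tray rim corners are (98,45), (385,97), (322,415) and (22,352). The stapler runs from (510,355) to (742,380), and the divider tab runs from (200,255) to (180,325). In the side crop the rim corners are (20,245), (343,405) and (608,243). From these I'll fit the poses.

```bash
python3 - <<'E'
from h import *
from scipy.optimize import least_squares
t,s=cam('top'),cam('side')
T=lambda p:np.array(p)/4+[235,175]
S=lambda p:np.array(p)/3.8+[240,175]
h,w=.095,.089
# tray corners x far, y left
C=np.array([[h,w,.036],[h,-w,.036],[-h,-w,.036],[-h,w,.036]])
uvt=T([[98,45],[385,97],[322,415],[22,352]]);uvs=S([[20,245],[608,243],[343,405]])
def W(p,P):
    c,n=np.cos(p[2]),np.sin(p[2]);return P@np.array([[c,-n,0],[n,c,0],[0,0,1]]).T+[p[0],p[1],0]
f=lambda p:np.r_[(proj(t,W(p,C))-uvt).ravel(),(proj(s,W(p,C[[0,2,3]][[0,1,2]]))-S([[20,245],[608,243],[343,405]])).ravel()]
# which corner is which in side: try top-only first
p=least_squares(lambda p:(proj(t,W(p,C))-uvt).ravel(),[.55,.07,-.2]).x
print('top only',p,(proj(t,W(p,C))-uvt).round(1).tolist());print('side pred',((proj(s,W(p,C))-[240,175])*3.8).round(0).tolist())
p=np.r_[p];q=W(p,np.array([[-.038,0,.066]]));print('div',q,((proj(t,q)-[235,175])*4),((proj(s,q)-[240,175])*3.8))
for n,l in(('t',[[510,355],[742,380],[632,370]]),):
    for u in T(l):print('stapler top',onz(t,u,.044))
for u in S([[612,125],[765,65],[690,97]]):print('side',onz(s,u,.044))
print('tab',[onz(t,u,.066).round(4).tolist() for u in T([[200,253],[172,327]])])
E
```

```text
top only [ 0.55413548  0.08923648 -0.17021265] [[-0.7, -1.4], [0.8, -0.2], [0.7, 0.7], [-0.8, 0.7]]
side pred [[17.0, 241.0], [298.0, 123.0], [617.0, 238.0], [344.0, 400.0]]
div [[0.51668462 0.09567338 0.066     ]] [[187.21176397 282.57859064]] [[385.49008621 202.82933497]]
stapler top [ 0.48284672 -0.0860699   0.044     ]
stapler top [ 0.47192342 -0.21730298  0.044     ]
stapler top [ 0.47611409 -0.15502178  0.044     ]
side [ 0.4921053  -0.08026378  0.044     ]
side [ 0.45668408 -0.20130808  0.044     ]
side [ 0.47354681 -0.13588322  0.044     ]
tab [[0.5334, 0.0893, 0.066], [0.492, 0.1029, 0.066]]
```

Top fit is under 1.5 px: tray at (0.554, 0.089), yaw −9.75°; divider at (0.517, 0.096); stapler near (0.477, −0.15), yaw about −5°. I'll start moving, staying clear of the balloons.

```bash
python3 -m pendant '[[-1,[19.4,-41.2,0],[0,0,0]],[-1,[19.4,-41.2,0],[0,0,0]],[-1,[19.4,-41.2,0],[0,0,0]],[-1,[19.4,-41.2,0],[0,0,0]],[-1,[19.4,-41.2,0],[0,0,0]],[-1,[32.4,-25.1,0],[0,0,0]],[-1,[32.4,-25.1,0],[0,0,0]]]'
```

```text
clock: 1.12
tool_pos: [0.2508, -0.3147, 0.239]
eef_rot: [0.992, 0.128, 0.0, 0.0]
contact_force: [-0.1, -0.3, -0.1]
opening: 1.002
finger_force: 0.0
```

```bash
python3 -m pendant '[[-1,[32.4,-25.1,0],[0,0,0]],[-1,[32.4,-25.1,0],[0,0,0]],[-1,[28.9,-31.2,0],[0,0,0]],[-1,[28.9,-31.2,0],[0,0,0]],[-1,[28.9,-31.2,0],[0,0,0]],[-1,[28.9,-31.2,0],[0,0,0]],[-1,[0,0,0],[0,0,8.1]]]'
cat >> h.py <<'E'
def go(x,y,z,yaw):
    "from state: total shift in present tool axes (mm) and turn (deg) to TCP x,y,z, tool-x yaw (deg), pointing down"
    s=r.get_state();A=R.from_quat(s['eef_rot']);c=np.radians(yaw)
    B=R.from_matrix(np.array([[np.cos(c),np.sin(c),0],[np.sin(c),-np.cos(c),0],[0,0,-1]]))
    print(s['clock'],'shift',(A.inv().apply(np.array([x,y,z])-s['tool_pos'])*1e3).round(1),'turn',(np.degrees((A.inv()*B).as_rotvec())).round(2),'pos',s['tool_pos'].round(4),'yaw',np.degrees(np.arctan2(*A.as_matrix()[[1,0],0])).round(2),s['opening'],s['finger_force'],s['contact_force'])
E
python3 -c "
from h import *;go(.4867,.0957,.24,-9.75)"
```

```text
clock: 2.0
tool_pos: [0.3823, -0.0975, 0.2389]
eef_rot: [0.998, 0.059, 0.001, -0.001]
contact_force: [-0.6, -0.2, 0.5]
opening: 1.004
finger_force: 0.0
2.0 shift [ 126.6 -179.5   -0.6] turn [-0.08 -0.13 16.55] pos [ 0.3823 -0.0975  0.2389] yaw 6.8 1.0035936081792056 0.0 [-0.63602353 -0.23188037  0.45433313]
```

```bash
python3 -m pendant '[[-1,[31,-35.5,0],[0,0,0]],[-1,[31,-35.5,0],[0,0,0]],[-1,[31,-35.5,0],[0,0,0]],[-1,[31,-35.5,10],[0,0,0]],[-1,[31,-35.5,10],[0,0,0]],[-1,[0,0,10],[0,0,8.3]],[-1,[0,0,10],[0,0,8.3]],[-1,[0,0,0],[0,0,0]]]'
python3 - <<'E'
from h import *
go(.5167,.0957,.2,-9.75)
st=r.get_state();c=cam('wrist',st);cv2.imwrite('pics/w1.png',c['img'][:,:,::-1])
np.save('pics/w1.npy',c['camera_from_world']);print(c['camera_matrix'],c['D'])
E
```

```text
clock: 3.0
tool_pos: [0.5132, 0.0937, 0.1981]
eef_rot: [0.996, -0.086, -0.001, 0.001]
contact_force: [0.6, 0.3, 0.6]
opening: 1.0
finger_force: 0.0
3.0 shift [ 3.1 -2.6 -1.9] turn [ 0.07  0.08 -0.13] pos [0.5132 0.0937 0.1981] yaw -9.88 0.9997037068445785 0.0 [0.55223865 0.25825221 0.62565887]
[[303.55602011   0.         315.69339495]
 [  0.         303.55602011 196.42314019]
 [  0.           0.           1.        ]] [0.00806971 0.         0.         0.         0.        ]
```

View pics/w1.png

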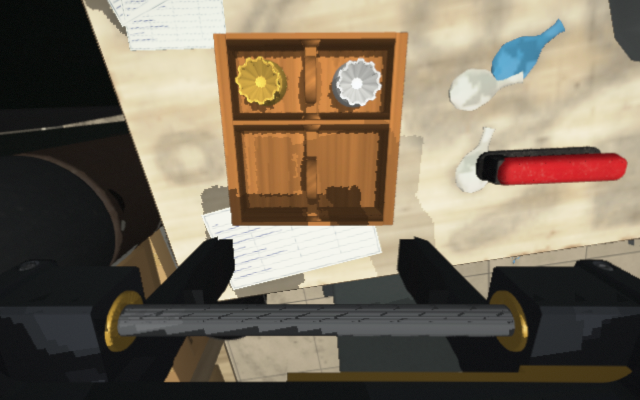

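The wrist view shows rim corners at (215,34), (408,33), (392,225) and (233,225), the tab top at about (311,157–198), and the stapler from (478,165) to (627,167).

```bash
python3 - <<'E'
from h import *
from scipy.optimize import least_squares
c=cam('wrist',r.get_state());h,w=.095,.089
C=np.array([[h,w,.036],[h,-w,.036],[-h,-w,.036],[-h,w,.036]])
uv=np.array([[215,34],[408,33],[392,225],[233,225.]])
def W(p,P):
    k,n=np.cos(p[2]),np.sin(p[2]);return P@np.array([[k,-n,0],[n,k,0],[0,0,1]]).T+[p[0],p[1],0]
p=least_squares(lambda p:(proj(c,W(p,C))-uv).ravel(),[.55,.09,-.17]).x
print(p,np.degrees(p[2]),(proj(c,W(p,C))-uv).round(1).tolist())
q=W(p,np.array([[-.038,0,.066]]));print('div',q,proj(c,q))
print(onz(c,[311,157],.06),onz(c,[311,198],.06))
for u in([478,166],[627,167],[561,154],[561,184],[561,169]):print(onz(c,u,.045))
img=c['img'];cv2.imwrite('pics/w1c.png',cv2.resize(img[140:230,220:640,::-1],None,fx=1.9,fy=1.9,interpolation=cv2.INTER_CUBIC))
E
```

```text
[ 0.55509406  0.09040419 -0.16985424] -9.731930935330572 [[-1.8, -0.8], [1.7, -0.3], [1.5, 1.0], [-1.3, 1.4]]
div [[0.51764091 0.09682766 0.066     ]] [[311.99773206 183.44424347]]
[0.54162875 0.09358209 0.06      ] [0.50158106 0.1007454  0.06      ]
[ 0.50125551 -0.06871518  0.045     ]
[ 0.47472368 -0.21403801  0.045     ]
[ 0.49939506 -0.14901321  0.045     ]
[ 0.46788717 -0.15123055  0.045     ]
[ 0.48388413 -0.15010937  0.045     ]
```

View pics/w1c.png

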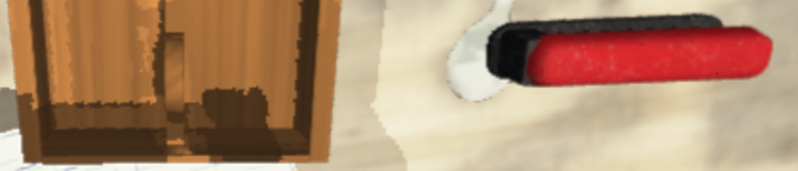

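```bash
python3 -m pendant '[[-1,[3.3,-3.4,20],[0,0,-0.1]],[-1,[0,0,30],[0,0,0]],[-1,[0,0,30],[0,0,0]],[-1,[0,0,30],[0,0,0]],[-1,[0,0,20],[0,0,0]],[-1,[0,0,0],[0,0,0]],[-1,[0,0,0],[0,0,0]]]'
python3 - <<'E'
from h import *
go(.517,.0965,.036,-9.75)
c=cam('wrist',r.get_state());cv2.imwrite('pics/w2.png',c['img'][:,:,::-1])
E
```

```text
clock: 3.98
tool_pos: [0.5183, 0.0964, 0.0697]
eef_rot: [0.996, -0.086, 0.001, -0.0]
contact_force: [-0.5, 0.4, -1.1]
opening: 1.002
finger_force: 0.0
3.975 shift [-1.4  0.2 33.7] turn [-0.05 -0.09 -0.11] pos [0.5183 0.0964 0.0697] yaw -9.86 1.0020145641415683 0.0 [-0.49883008  0.41973523 -1.12778423]
```

View pics/w2.png

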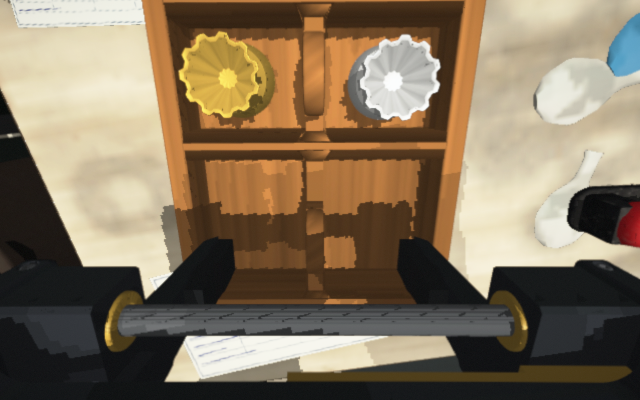

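The tab is centred between the fingers (u≈315 against a finger midpoint of 316). Lowering and gripping.

```bash
python3 -m pendant '[[-1,[-1.4,0,14],[0,0,0]],[-1,[0,0,20],[0,0,0]],[-1,[0,0,0],[0,0,0]],[1,[0,0,0],[0,0,0]],[1,[0,0,0],[0,0,0]],[1,[0,0,0],[0,0,0]],[1,[0,0,0],[0,0,0]],[1,[0,0,0],[0,0,0]]]' 15
python3 -m pendant '[[1,[0,0,0],[0,0,0]],[1,[0,0,0],[0,0,0]],[1,[0,0,0],[0,0,0]]]'
```

```text
clock: 5.03
tool_pos: [0.5163, 0.0966, 0.0348]
eef_rot: [0.996, -0.086, 0.0, 0.0]
contact_force: [0.6, -0.3, 0.1]
opening: 0.458
finger_force: 0.0
clock: 5.4
tool_pos: [0.5162, 0.0966, 0.0347]
eef_rot: [0.996, -0.086, 0.0, 0.0]
contact_force: [-0.5, -0.3, 1.1]
opening: 0.119
finger_force: 0.8
```

```bash
python3 -m pendant '[[1,[0,0,0],[0,0,0]],[1,[0,0,0],[0,0,0]],[1,[0,0,0],[0,0,0]],[1,[0,0,-2],[0,0,0]],[1,[0,0,-4],[0,0,0]],[1,[0,0,-5],[0,0,0]]]'
```

```text
clock: 6.15
tool_pos: [0.5162, 0.0966, 0.0461]
eef_rot: [0.996, -0.086, 0.0, 0.0]
contact_force: [-0.7, -0.0, -0.7]
opening: 0.107
finger_force: 15.0
```

```bash
python3 -m pendant '[[1,[0,0,-10],[0,0,0]],[1,[0,0,-15],[0,0,0]],[1,[0,0,-15],[0,0,0]],[1,[0,0,-20],[0,0,0]],[1,[0,0,-25],[0,0,0]],[1,[0,0,-25],[0,0,0]],[1,[0,0,0],[0,0,0]]]'
python3 - <<'E'
from h import *
go(.63,-.10,.10,0)
c=cam('wrist',r.get_state());cv2.imwrite('pics/w3.png',c['img'][:,:,::-1])
E
```

```text
clock: 7.02
tool_pos: [0.5175, 0.0969, 0.158]
eef_rot: [0.996, -0.086, 0.002, -0.001]
contact_force: [0.1, 0.7, -0.2]
opening: 0.113
finger_force: 15.0
7.025 shift [144.4 174.8  58.3] turn [-0.08 -0.25 -9.89] pos [0.5175 0.0969 0.158 ] yaw -9.89 0.11289231007392943 14.999876538931858 [ 0.05950751  0.67628153 -0.20994043]
```

View pics/w3.png

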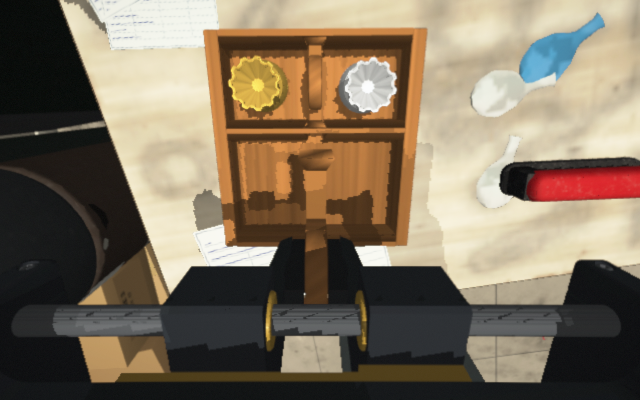

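The divider is out, upright and held. Next is the set-down spot.

```bash
python3 -m pendant '[[1,[20,23.4,0],[0,0,0]],[1,[28.6,33.4,0],[0,0,0]],[1,[28.6,33.4,0],[0,0,0]],[1,[28.6,33.4,0],[0,0,0]],[1,[22,25.5,0],[0,0,0]],[1,[15.2,17.8,0],[0,0,-5]],[1,[0,0,30],[0,0,-4.9]],[1,[0,0,0],[0,0,0]]]'
python3 -c "
from h import *
go(.63,-.092,.035,0)"
```

```text
clock: 8.07
tool_pos: [0.6257, -0.0921, 0.1227]
eef_rot: [1.0, -0.0, -0.004, -0.001]
contact_force: [-0.5, 0.2, -1.1]
opening: 0.111
finger_force: 15.0
8.075 shift [ 4.9 -0.  87.7] turn [-0.06  0.4  -0.04] pos [ 0.6257 -0.0921  0.1227] yaw -0.04 0.1110826527955661 14.99954172380967 [-0.50858178  0.18753616 -1.12654522]
```

```bash
python3 -m pendant '[[1,[4,0,25],[0,0.2,0]],[1,[0,0,28],[0,0,0]],[1,[0,0,20],[0,0,0]],[1,[0,0,12],[0,0,0]],[1,[0,0,4],[0,0,0]],[1,[0,0,0],[0,0,0]],[1,[0,0,0],[0,0,0]]]'
python3 -c "
from h import *
go(.63,-.092,.0285,0)"
```

```text
clock: 8.95
tool_pos: [0.6342, -0.0829, 0.0373]
eef_rot: [1.0, 0.003, 0.003, -0.005]
contact_force: [0.7, 14.3, 0.7]
opening: 0.116
finger_force: 15.0
8.95 shift [-4.3  9.2  8.7] turn [-0.57 -0.32  0.35] pos [ 0.6342 -0.0829  0.0373] yaw 0.35 0.11573902092759919 14.999923751747701 [ 0.65124611 14.2724683   0.67148455]
```

A side force of 14 N in +y has pushed the tool 9 mm. I'll look before going on.

```bash
python3 - <<'E'
from h import *
a=cam('side')['img'][90:300,230:480,::-1];b=cam('wrist',r.get_state())['img'][:,:,::-1]
a=cv2.resize(a,(400,336));b=cv2.resize(b,(400,250))
cv2.imwrite('pics/x4.png',np.hstack([a,np.vstack([b,np.zeros((86,400,3),np.uint8)])]))
s=r.get_state();print(s['q'],s['contact_force'],s['moment'],s['tool_pos'])
E
```

```text
[ 0.10198633  0.97408448 -0.07190837  1.64793738  0.09954239  0.51785158
 -1.58946828] [ 1.65889303 15.51907961  1.40075341] [ 1.92094084 -0.15919869  0.1093141 ] [ 0.63423827 -0.08287466  0.0372861 ]
```

View pics/x4.png

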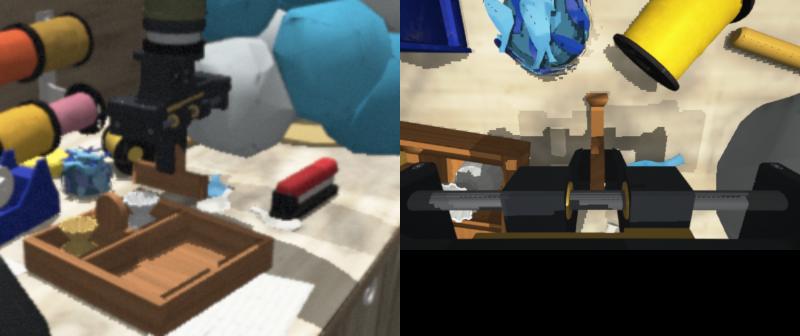

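The right end of the gripper body is pressing on the grey balloon. I'll back off in +y and measure the white and blue items near the set-down spot.

```bash
python3 -m pendant '[[1,[0,-9,-3],[0,0,0]],[1,[0,-8,-3],[0,0,0]],[1,[0,0,0],[0,0,0]],[1,[0,0,0],[0,0,0]]]'
python3 - <<'E'
from h import *
go(.636,-.078,.030,0)
t=cam('top')
T=lambda p:np.array(p)/4+[235,175]
for n,l in(('white L,R,T,B',[[463,213],[590,205],[500,180],[500,248]]),('blue',[[535,185],[650,140],[590,210]]),('jar front',[[440,10]])):
  print(n,[onz(t,T(u),.0)[:2].round(3).tolist() for u in l])
print(onz(t,[343,173],0),onz(t,[378,176],0))
E
```

```text
clock: 9.55
tool_pos: [0.6325, -0.0763, 0.0428]
eef_rot: [1.0, -0.0, 0.002, 0.001]
contact_force: [-0.9, -0.9, -0.3]
opening: 0.113
finger_force: 15.0
9.55 shift [ 3.5  1.6 12.8] turn [ 0.07 -0.19 -0.04] pos [ 0.6325 -0.0763  0.0428] yaw -0.04 0.11329800283568667 14.999836748465896 [-0.92578725 -0.91748733 -0.29525985]
white L,R,T,B [[0.57, -0.062], [0.577, -0.139], [0.59, -0.084], [0.549, -0.085]]
blue [[0.588, -0.106], [0.618, -0.176], [0.573, -0.139]]
jar front [[0.697, -0.047]]
[ 0.70844183 -0.04154755  0.        ] [ 0.70303428 -0.12909531  0.        ]
```

```bash
python3 -m pendant '[[1,[6,0,2],[0,0,0]],[1,[0,0,5],[0,0,0]],[1,[0,0,4],[0,0,0]],[1,[0,0,2],[0,0,0]],[1,[0,0,0],[0,0,0]],[1,[0,0,0],[0,0,0]]]'
python3 -c "
from h import *
go(.639,-.076,.0285,0)"
```

```text
clock: 10.35
tool_pos: [0.6388, -0.0753, 0.0299]
eef_rot: [1.0, 0.0, 0.002, 0.0]
contact_force: [0.3, 1.0, -0.5]
opening: 0.105
finger_force: 15.0
10.35 shift [0.2 0.7 1.4] turn [ 0.   -0.21  0.02] pos [ 0.6388 -0.0753  0.0299] yaw 0.02 0.10531744120435353 14.999894913635217 [ 0.30826146  0.99195535 -0.53765012]
```

```bash
python3 -m pendant '[[1,[0,0,1],[0,0,0]],[1,[0,0,0.5],[0,0,0]],[1,[0,0,0],[0,0,0]]]'
python3 -m pendant '[[0.3,[0,0,0],[0,0,0]],[0.3,[0,0,0],[0,0,0]],[0.3,[0,0,0],[0,0,0]],[0.3,[0,0,0],[0,0,0]],[0.3,[0,0,0],[0,0,0]],[0.3,[0,0,0],[0,0,0]]]'
```

```text
clock: 10.72
tool_pos: [0.6389, -0.0754, 0.0286]
eef_rot: [1.0, 0.0, 0.002, 0.0]
contact_force: [-0.7, 0.0, 3.2]
opening: 0.114
finger_force: 15.0
clock: 11.48
tool_pos: [0.6387, -0.0753, 0.0282]
eef_rot: [1.0, 0.0, 0.002, 0.0]
contact_force: [-0.6, 0.4, 0.2]
opening: 0.348
finger_force: 0.0
```

Released. Now I'll rise straight up, move to (0.50, −0.03), and turn there.

```bash
python3 -m pendant '[[0.3,[0,0,-8],[0,0,0]],[0.3,[0,0,-20],[0,0,0]],[0.3,[0,0,-35],[0,0,0]],[0.3,[0,0,-40],[0,0,0]],[0.3,[0,0,-40],[0,0,0]],[-1,[0,0,-30],[0,0,0]],[-1,[-40,-12,0],[0,0,0]],[-1,[-50,-16,0],[0,0,0]]]'
python3 -m pendant '[[-1,[-48,-16,0],[0,0,0]],[-1,[0,0,0],[0,0,-10.6]],[-1,[0,0,0],[0,0,-10.6]],[-1,[0,0,0],[0,0,-10.6]],[-1,[0,0,0],[0,0,-10.6]],[-1,[0,0,0],[0,0,-10.6]],[-1,[0,0,0],[0,0,-10.6]],[-1,[0,0,0],[0,0,-10.6]]]'
python3 -m pendant '[[-1,[0,0,0],[0,0,-10.6]],[-1,[0,0,0],[0,0,0]]]'
python3 -c "
from h import *
go(.48,-.12,.2,85)"
```

```text
clock: 12.48
tool_pos: [0.5483, -0.0474, 0.2029]
eef_rot: [1.0, -0.0, 0.004, 0.0]
contact_force: [0.3, 0.2, 0.4]
opening: 0.663
finger_force: 0.0
clock: 13.48
tool_pos: [0.5005, -0.0317, 0.2022]
eef_rot: [0.796, 0.606, 0.002, 0.002]
contact_force: [0.5, 0.2, 0.0]
opening: 1.001
finger_force: 0.0
clock: 13.72
tool_pos: [0.5004, -0.0318, 0.2019]
eef_rot: [0.739, 0.673, 0.002, 0.002]
contact_force: [-0.5, -0.8, -0.2]
opening: 0.998
finger_force: 0.0
13.725 shift [-89.7 -12.1   1.8] turn [ 0.3   0.   -0.33] pos [ 0.5004 -0.0318  0.2019] yaw 84.67 0.9976057277527048 0.0 [-0.53865883 -0.76831929 -0.19446224]
```

```bash
python3 -m pendant '[[-1,[-25,-4,0],[0,0,0]],[-1,[-25,-4,0],[0,0,0]],[-1,[-25,-4,0],[0,0,0]],[-1,[0,0,0],[0,0,0]],[-1,[0,0,0],[0,0,0]]]'
python3 - <<'E'
from h import *
go(.48,-.14,.2,85)
s=r.get_state();c=cam('wrist',s);cv2.imwrite('pics/w5.png',c['img'][:,:,::-1])
E
```

```text
clock: 14.35
tool_pos: [0.4819, -0.1039, 0.2012]
eef_rot: [0.739, 0.674, 0.002, 0.002]
contact_force: [1.2, -0.4, 0.2]
opening: 0.997
finger_force: 0.0
14.35 shift [-36.1   1.3   1.2] turn [ 0.28 -0.05 -0.23] pos [ 0.4819 -0.1039  0.2012] yaw 84.77 0.996565036503761 0.0 [ 1.21561634 -0.35307376  0.2164207 ]
```

View pics/w5.png

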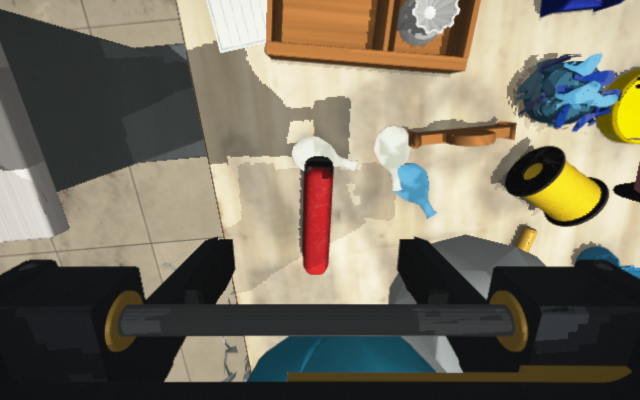

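The divider stands at (410–515, 135). The stapler runs from (319,158) to (316,275), with its axis near u=317, almost at the finger centre. Balloons sit behind the gripper at the bottom of the frame.

```bash
python3 - <<'E'
from h import *
c=cam('wrist',r.get_state())
for u,z in([319,158],.035),([319,172],.046),([316,270],.046),([315.5,275],.035):print(u,onz(c,u,z).round(4))
for z in(.046,):
  for row in(180,220,260):
    m=c['img'][row].astype(int);k=np.where((m[:,0]>120)&(m[:,1]<70)&(m[:,2]<90))[0];k=k[(k>280)&(k<350)]
    a,b=onz(c,[k[0],row],.042),onz(c,[k[-1]+1,row],.042);print(row,k[0],k[-1],((a+b)/2).round(4),np.linalg.norm(a-b).round(4))
E
```

```text
[319, 158] [ 0.4885 -0.0826  0.035 ]
[319, 172] [ 0.4872 -0.0948  0.046 ]
[316, 270] [ 0.474  -0.2071  0.046 ]
[315.5, 275] [ 0.4722 -0.2204  0.035 ]
180 308 331 [ 0.4875 -0.1043  0.042 ] 0.0249
220 307 329 [ 0.482  -0.1486  0.042 ] 0.0249
260 306 327 [ 0.476  -0.1969  0.042 ] 0.0248
```

```bash
python3 -m pendant '[[-1,[-12,1.5,0],[0,0,1.8]],[-1,[-12,1.5,0],[0,0,0]],[-1,[-12,1.5,10],[0,0,0]],[-1,[0,0,25],[0,0,0]],[-1,[0,0,25],[0,0,0]],[-1,[0,0,0],[0,0,0]]]'
python3 -c "
from h import *
go(.483,-.14,.018,82.9)"
```

```text
clock: 15.2
tool_pos: [0.4805, -0.1418, 0.1389]
eef_rot: [0.749, 0.663, -0.0, -0.0]
contact_force: [0.1, 0.0, -0.8]
opening: 0.998
finger_force: 0.0
15.2 shift [  2.    2.4 120.9] turn [-0.05 -0.02  0.09] pos [ 0.4805 -0.1418  0.1389] yaw 82.99 0.9982453022656836 0.0 [ 0.0908406   0.03588933 -0.76720357]
```

```bash
python3 -m pendant '[[-1,[2,1.5,20],[0,0,0]],[-1,[0,1,25],[0,0,0]],[-1,[0,0,25],[0,0,0]],[-1,[0,0,10],[0,0,0]],[-1,[0,0,0],[0,0,0]]]'
python3 -c "
from h import *
go(.483,-.14,.018,82.9)"
```

```text
clock: 15.82
tool_pos: [0.4851, -0.1397, 0.0608]
eef_rot: [0.749, 0.663, 0.001, 0.001]
contact_force: [-0.4, -0.3, -0.1]
opening: 1.003
finger_force: 0.0
15.825 shift [-0.6 -2.2 42.8] turn [ 0.19 -0.01  0.11] pos [ 0.4851 -0.1397  0.0608] yaw 83.01 1.0032732815612415 0.0 [-0.43313539 -0.25846608 -0.06269127]
```

```bash
python3 -m pendant '[[-1,[0,-1.5,15],[0,0,0]],[-1,[0,0,17],[0,0,0]],[-1,[0,0,10],[0,0,0]],[-1,[0,0,0],[0,0,0]],[1,[0,0,0],[0,0,0]],[1,[0,0,0],[0,0,0]],[1,[0,0,0],[0,0,0]],[1,[0,0,0],[0,0,0]]]' 30
python3 -m pendant '[[1,[0,0,0],[0,0,0]],[1,[0,0,0],[0,0,0]],[1,[0,0,0],[0,0,0]]]'
```

```text
clock: 16.82
tool_pos: [0.4837, -0.1394, 0.0188]
eef_rot: [0.749, 0.663, 0.001, 0.001]
contact_force: [-0.8, 0.9, 0.2]
opening: 0.569
finger_force: 0.0
clock: 17.2
tool_pos: [0.4828, -0.1394, 0.0187]
eef_rot: [0.749, 0.663, 0.001, 0.001]
contact_force: [-1.9, 0.6, 2.1]
opening: 0.324
finger_force: 30.0
```

```bash
python3 -m pendant '[[1,[0,0,0],[0,0,0]],[1,[0,0,-5],[0,0,0]],[1,[0,0,-15],[0,0,0]],[1,[0,0,-25],[0,0,0]],[1,[0,0,-30],[0,0,0]],[1,[0,0,-25],[0,0,0]],[1,[0,0,0],[0,0,0]]]'
python3 - <<'E'
from h import *
go(.5175,.107,.12,80.25)
c=cam('top');a=cam('wrist',r.get_state())
cv2.imwrite('pics/x6.png',np.hstack([cv2.resize(c['img'][170:295,235:435,::-1],(400,250),interpolation=2),cv2.resize(a['img'][:,:,::-1],(400,250))]))
E
```

```text
clock: 18.08
tool_pos: [0.4849, -0.1398, 0.1202]
eef_rot: [0.749, 0.662, 0.003, 0.003]
contact_force: [-0.1, -0.9, -2.9]
opening: 0.323
finger_force: 30.0
18.075 shift [248.9   2.1   0.3] turn [ 0.46 -0.05  2.73] pos [ 0.4849 -0.1398  0.1202] yaw 82.98 0.32281961892629335 29.986434174002525 [-0.05376668 -0.86075591 -2.88182104]
```

View pics/x6.png

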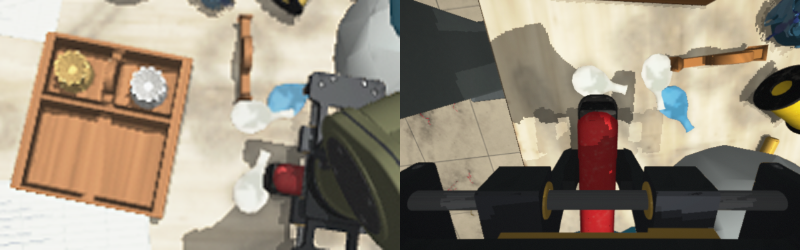

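The tray looks unmoved and the stapler is held level; its front end in the wrist view is near full-resolution (317,152). I'll measure the offset from tool to stapler.

```bash
python3 - <<'E'
from h import *
s=r.get_state();c=cam('wrist',s);A=R.from_quat(s['eef_rot'])
for u,z in([317,152],.135),([317,152],.125),([317,175],.146):print(u,(A.inv().apply(onz(c,u,z)-s['tool_pos'])*1e3).round(1))
# black front edge row
print([(i,c['img'][i,317].tolist()) for i in range(140,186,3)])
y=np.radians(80.25);ax=np.array([np.cos(y),np.sin(y)])
for off in(.0115,):go(*(np.array([.517,.0963])+off*ax),.12,80.25)
E
```

```text
[317, 152] [ 58.2   1.  -16.7]
[317, 152] [56.5  1.1 -6.7]
[317, 175] [ 50.9   1.  -27.7]
[(140, [215, 220, 204]), (143, [219, 222, 207]), (146, [229, 231, 219]), (149, [241, 240, 230]), (152, [20, 20, 21]), (155, [40, 40, 39]), (158, [36, 34, 32]), (161, [34, 32, 31]), (164, [12, 13, 13]), (167, [20, 18, 20]), (170, [15, 15, 15]), (173, [16, 17, 16]), (176, [37, 37, 35]), (179, [89, 17, 21]), (182, [97, 17, 20]), (185, [105, 19, 20])]
18.225 shift [249.7   5.7  -2. ] turn [ 0.14 -0.02  2.76] pos [ 0.4829 -0.1395  0.1179] yaw 83.01 0.3178984525615432 29.986505818589322 [-0.32720211 -0.16644425 -2.85457574]
```

```bash
python3 -m pendant '[[1,[20,1,0],[0,0,0]],[1,[38,1,0],[0,0,0]],[1,[45,1,0],[0,0,0]],[1,[45,1,0],[0,0,0]],[1,[45,1,0],[0,0,0]],[1,[35,0,0],[0,0,0]],[1,[20,0,0],[0,0,2.7]],[1,[0,0,0],[0,0,0]]]'
python3 - <<'E'
from h import *
y=np.radians(80.25);ax=np.array([np.cos(y),np.sin(y)])
go(*(np.array([.517,.0963])+.01*ax),.024,80.25)
a=cam('wrist',r.get_state());cv2.imwrite('pics/w7.png',a['img'][:,:,::-1])
E
```

```text
clock: 19.23
tool_pos: [0.518, 0.1083, 0.1178]
eef_rot: [0.763, 0.647, 0.001, 0.001]
contact_force: [-0.6, -1.0, -1.9]
opening: 0.322
finger_force: 30.0
19.225 shift [-2.1  0.9 93.8] turn [ 0.13 -0.06  0.31] pos [0.518  0.1083 0.1178] yaw 80.56 0.32249444063147126 29.986753075040795 [-0.56406814 -0.98916239 -1.92166877]
```

View pics/w7.png

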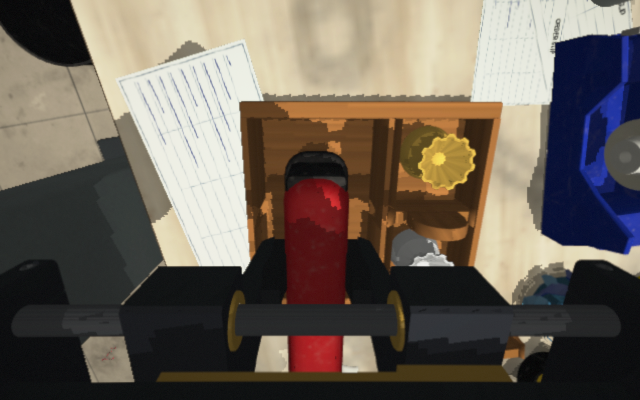

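The stapler lines up with the bay: it is parallel, with its centre at u≈317 and the bay at u≈262–385. Lowering.

```bash
python3 -m pendant '[[1,[-2,1,20],[0,0,0.3]],[1,[0,0,25],[0,0,0]],[1,[0,0,20],[0,0,0]],[1,[0,0,12],[0,0,0]],[1,[0,0,7],[0,0,0]],[1,[0,0,4],[0,0,0]],[1,[0,0,0],[0,0,0]]]'
```

```text
clock: 20.15
tool_pos: [0.5201, 0.1044, 0.0342]
eef_rot: [0.766, 0.643, 0.003, 0.002]
contact_force: [-6.0, 2.2, 29.7]
opening: 0.321
finger_force: 29.8
```

30 N upward at z=0.034, sooner than expected. I'll raise slightly and look.

```bash
python3 -m pendant '[[1,[0,0,-4],[0,0,0]],[1,[0,0,-4],[0,0,0]],[1,[0,0,0],[0,0,0]]]'
python3 - <<'E'
from h import *
go(.519,.106,.024,80.25)
a=cam('side')['img'][90:300,230:480,::-1];b=cam('wrist',r.get_state())['img'][:,:,::-1];t=cam('top')['img'][170:295,215:415,::-1]
cv2.imwrite('pics/x8.png',np.hstack([cv2.resize(a,(400,336),interpolation=2),np.vstack([cv2.resize(b,(400,250)),np.zeros((86,400,3),np.uint8)])]))
cv2.imwrite('pics/w8.png',b);cv2.imwrite('pics/t8.png',t)
E
```

```text
clock: 20.52
tool_pos: [0.5194, 0.1032, 0.0388]
eef_rot: [0.766, 0.643, 0.001, 0.001]
contact_force: [-0.1, 0.2, -2.7]
opening: 0.322
finger_force: 30.0
20.525 shift [ 2.7 -0.9 14.8] turn [ 0.2   0.02 -0.29] pos [0.5194 0.1032 0.0388] yaw 79.96 0.3221544576378207 29.951432685738837 [-0.08851566  0.1963229  -2.70056986]
```

View pics/x8.png

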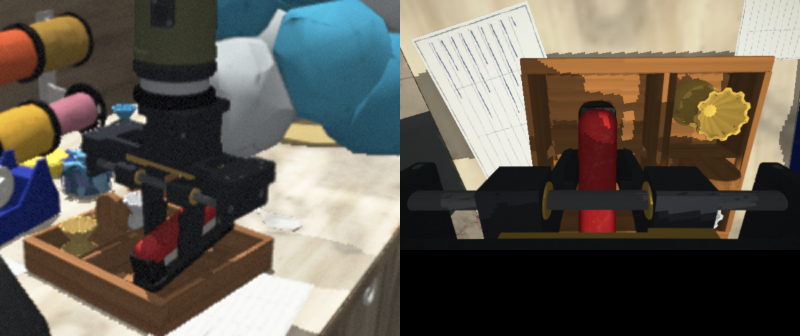

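I've viewed more pictures than the 10 allowed, so from here I'll use numbers only. The nose row in the wrist image has moved from 152 to about 163, so the stapler may have pitched or slid in the grip. I'll measure that numerically.

```bash
python3 - <<'E'
from h import *
s=r.get_state();A=R.from_quat(s['eef_rot'])
for n in('w7','w8'):
    m=cv2.imread(f'pics/{n}.png')[:,:,::-1].astype(int)
    red=(m[...,0]>70)&(m[...,1]<.4*m[...,0])&(m[...,2]<.45*m[...,0])
    print(n,'black edge',[int(np.where(m[140:180,u].sum(1)<150)[0][0]+140) for u in(310,316,322)])
    for v in(170,180,190,200,215,230,250,275,295,345,360,370):
        k=np.where(red[v])[0];k=k[(k>260)&(k<370)];print(v,(k.min(),k.max(),len(k)) if len(k) else None,end=' ')
    print()
c=cam('side');m=c['img'].astype(int)
red=(m[...,0]>60)&(m[...,1]<.45*m[...,0])&(m[...,2]<.5*m[...,0])
x0=np.r_[300:380];
def plane(uv,off):
    o,d=ray(c,uv);n=A.apply([0,1,0]);P=s['tool_pos']+off*n;q=o+d*(n@(P-o))/(n@d);return (A.inv().apply(q-s['tool_pos'])*1e3).round(1)
for u in range(306,376,4):
    k=np.where(red[190:280,u])[0]+190
    if len(k):print(u,k.min(),k.max(),len(k),'top(near edge y-15)',plane([u,k.min()],-.015),'bottom',plane([u,k.max()],-.015))
E
```

```text
w7 black edge [143, 148, 147]
170 None 180 (np.int64(302), np.int64(330), 29) 190 (np.int64(289), np.int64(343), 55) 200 (np.int64(284), np.int64(348), 65) 215 (np.int64(284), np.int64(347), 64) 230 (np.int64(288), np.int64(346), 59) 250 (np.int64(289), np.int64(343), 55) 275 (np.int64(289), np.int64(342), 54) 295 (np.int64(290), np.int64(342), 53) 345 (np.int64(289), np.int64(341), 53) 360 (np.int64(289), np.int64(341), 52) 370 (np.int64(290), np.int64(340), 51) 
w8 black edge [161, 161, 160]
170 None 180 (np.int64(296), np.int64(336), 41) 190 (np.int64(287), np.int64(345), 59) 200 (np.int64(286), np.int64(346), 61) 215 (np.int64(286), np.int64(345), 60) 230 (np.int64(289), np.int64(343), 55) 250 (np.int64(289), np.int64(342), 54) 275 (np.int64(289), np.int64(342), 54) 295 (np.int64(289), np.int64(342), 54) 345 (np.int64(287), np.int64(345), 59) 360 (np.int64(287), np.int64(344), 58) 370 (np.int64(287), np.int64(344), 58) 
314 243 248 6 top(near edge y-15) [ 68.1 -15.  -35.8] bottom [ 68.2 -15.  -27.7]
318 240 251 12 top(near edge y-15) [ 59.8 -15.  -37.5] bottom [ 59.9 -15.  -19.6]
322 237 251 15 top(near edge y-15) [ 51.4 -15.  -39.2] bottom [ 51.4 -15.  -16.2]
326 234 252 19 top(near edge y-15) [ 42.8 -15.  -41. ] bottom [ 42.6 -15.  -11.1]
330 231 252 22 top(near edge y-15) [ 34.2 -15.  -42.8] bottom [ 33.7 -15.   -7.6]
334 228 248 21 top(near edge y-15) [ 25.3 -15.  -44.6] bottom [ 24.8 -15.  -10.9]
338 225 245 21 top(near edge y-15) [ 16.4 -15.  -46.4] bottom [ 15.6 -15.  -12.5]
342 222 223 2 top(near edge y-15) [  7.3 -15.  -48.3] bottom [  7.2 -15.  -46.6]
358 220 229 10 top(near edge y-15) [-31.6 -15.  -38.7] bottom [-32.3 -15.  -22.7]
362 220 226 7 top(near edge y-15) [-41.8 -15.  -35.2] bottom [-42.4 -15.  -24.5]
```

```bash
python3 - <<'E'
from h import *
s=r.get_state()
c=cam('wrist',s)
y=np.radians(80.25)
ty=np.array([np.cos(y),np.sin(y)]);tx=np.array([np.sin(y),-np.cos(y)]);B=np.array([.517,.0963])
def T(u,z):
    d=onz(c,u,z)[:2]-B;return (np.array([d@tx,d@ty])*1e3).round(1)
m=c['img'].astype(int)
for u in(240,270,350,370):
    print(u,[(v,*m[v,u]) for v in range(84,150,3)])
for v in range(84,130,6):print(v,T([270,v],.036))
t=cam('top')
c=t;m=t['img'].astype(int)
# rows along the tray's left wall and near wall outer edges, brown mask
br=((m[...,0]-m[...,2])>50)&(m[...,0]>m[...,1]+25)&(m[...,2]<130)
for v in(200,210,220,230,240,250):
    k=np.where(br[v,235:300])[0]+235;print(v,'left edge',k.min(),T([k.min(),v],.036),end=' ')
    k=np.where(br[v,290:335])[0]+290;print('right',k.max(),T([k.max()+1,v],.036))
E
```

```text
240 [(84, np.int64(218), np.int64(204), np.int64(172)), (87, np.int64(130), np.int64(121), np.int64(102)), (90, np.int64(117), np.int64(109), np.int64(93)), (93, np.int64(108), np.int64(84), np.int64(59)), (96, np.int64(170), np.int64(111), np.int64(60)), (99, np.int64(179), np.int64(117), np.int64(62)), (102, np.int64(180), np.int64(118), np.int64(62)), (105, np.int64(156), np.int64(102), np.int64(55)), (108, np.int64(98), np.int64(64), np.int64(35)), (111, np.int64(99), np.int64(65), np.int64(36)), (114, np.int64(100), np.int64(65), np.int64(35)), (117, np.int64(95), np.int64(64), np.int64(33)), (120, np.int64(73), np.int64(49), np.int64(27)), (123, np.int64(100), np.int64(66), np.int64(35)), (126, np.int64(99), np.int64(67), np.int64(35)), (129, np.int64(98), np.int64(67), np.int64(36)), (132, np.int64(99), np.int64(66), np.int64(35)), (135, np.int64(101), np.int64(67), np.int64(35)), (138, np.int64(103), np.int64(68), np.int64(36)), (141, np.int64(104), np.int64(70), np.int64(38)), (144, np.int64(99), np.int64(67), np.int64(36)), (147, np.int64(97), np.int64(64), np.int64(34))]
2
[... 3011 characters left out ...]
), np.int64(119), np.int64(62)), (132, np.int64(182), np.int64(120), np.int64(62)), (135, np.int64(183), np.int64(120), np.int64(64)), (138, np.int64(185), np.int64(121), np.int64(64)), (141, np.int64(192), np.int64(126), np.int64(67)), (144, np.int64(198), np.int64(130), np.int64(69)), (147, np.int64(179), np.int64(119), np.int64(61))]
84 [-19.1  94. ]
90 [-19.3  91.4]
96 [-19.4  88.8]
102 [-19.6  86.2]
108 [-19.7  83.5]
114 [-19.8  80.8]
120 [-20.  78.]
126 [-20.1  75.3]Traceback (most recent call last):
  File "<stdin>", line 17, in <module>
    return umr_minimum(a, axis, None, out, keepdims, initial, where)
ValueError: zero-size array to reduction operation minimum which has no identity
```

The widths show the stapler pitched about 12° nose-down, with its tail riding on the right wall; the tray itself is where I fitted it, to within 2 mm. I'll lift, shift 9 mm toward +y, ease the grip, and let the nose touching the floor level it.

```bash
python3 -m pendant '[[1,[0,0,-10],[0,0,0]],[1,[0,0,-10],[0,0,0]],[1,[4,0,0],[0,0,0]],[1,[5,0,0],[0,0,-0.3]],[1,[0,0,0],[0,0,0]],[1,[0,0,0],[0,0,0]]]' 20
cat > m.py <<'E'
from h import *
s=r.get_state();c=cam('wrist',s);A=R.from_quat(s['eef_rot']);m=c['img'].astype(int)
red=(m[...,0]>70)&(m[...,1]<.4*m[...,0])&(m[...,2]<.45*m[...,0])
w={}
for v in(205,215,360,370):
    k=np.where(red[v])[0];k=k[(k>260)&(k<370)];w[v]=k.max()-k.min()+1
print(w,'black',[int(np.where(m[130:180,u].sum(1)<150)[0][0]+130) for u in(310,316,322)])
M=c['tool_from_camera']
# depth from 26.4 mm apparent width -> tool coordinates
for v in w:
    d=303.6*.0264/w[v];p=M@np.array([0,-(v-196.4)/303.6*d,-d,1]);print(v,'tool x,z',(p[[0,2]]*1e3).round(1))
y=np.radians(80.25);ty=np.array([np.cos(y),np.sin(y)]);tx=np.array([np.sin(y),-np.cos(y)]);d=s['tool_pos'][:2]-[.517,.0963]
print('TCP in bay mm',(d@tx*1e3).round(1),(d@ty*1e3).round(1),s['tool_pos'],s['contact_force'],s['clock'],s['finger_force'])
E
python3 m.py
```

```text
clock: 21.58
tool_pos: [0.5206, 0.1128, 0.0586]
eef_rot: [0.764, 0.645, 0.001, 0.001]
contact_force: [-0.3, -0.7, -2.5]
opening: 0.329
finger_force: 20.0
{205: np.int64(61), 215: np.int64(61), 360: np.int64(59), 370: np.int64(57)} black [158, 157, 156]
205 tool x,z [ 36.  -21.4]
215 tool x,z [ 31.9 -22.8]
360 tool x,z [-31.5 -38.5]
370 tool x,z [-39.8 -36.1]
TCP in bay mm 0.8 16.9 [0.52064421 0.11283681 0.05856205] [-0.2830148  -0.65161646 -2.48523935] 21.575 19.983089704441
```

```bash
python3 -m pendant '[[1,[-1,0,8],[0,0,0]],[1,[0,0,8],[0,0,0]],[1,[0,0,5],[0,0,0]],[1,[0,0,2],[0,0,0]],[1,[0,0,2],[0,0,0]],[1,[0,0,2],[0,0,0]],[1,[0,0,0],[0,0,0]]]' 12; python3 m.py
```

```text
clock: 22.5
tool_pos: [0.5208, 0.1113, 0.0319]
eef_rot: [0.764, 0.645, 0.001, 0.001]
contact_force: [-0.3, -2.4, 0.9]
opening: 0.328
finger_force: 12.0
{205: np.int64(63), 215: np.int64(60), 360: np.int64(57), 370: np.int64(56)} black [159, 159, 158]
205 tool x,z [ 37.4 -25.4]
215 tool x,z [ 31.1 -20.7]
360 tool x,z [-35.4 -34.7]
370 tool x,z [-41.9 -34.2]
TCP in bay mm 1.2 15.4 [0.52078303 0.11128223 0.03193986] [-0.33528282 -2.35243895  0.85528667] 22.5 11.98144088679328
```

```bash
python3 -m pendant '[[1,[-1.5,0,2],[0,0,0]],[1,[0,0,2],[0,0,0]],[1,[-1,0,2],[0,0,0]],[1,[0,0,1],[0,0,0]],[1,[0,0,0],[0,0,0]]]'; python3 m.py
```

```text
clock: 23.18
tool_pos: [0.5204, 0.1095, 0.0247]
eef_rot: [0.764, 0.645, 0.001, 0.001]
contact_force: [-0.3, -1.0, 0.0]
opening: 0.328
finger_force: 12.0
{205: np.int64(65), 215: np.int64(64), 360: np.int64(54), 370: np.int64(53)} black [152, 152, 152]
205 tool x,z [ 38.7 -29.1]
215 tool x,z [ 34.1 -28.5]
360 tool x,z [-41.8 -28.6]
370 tool x,z [-48.8 -27.9]
TCP in bay mm 1.1 13.6 [0.52040798 0.10951309 0.02469582] [-0.2912815  -0.97018754  0.04414706] 23.175 12.00096658518305
```

The stapler is level again and on the floor. I'll settle it another 1 mm, then open part way, since the bay is narrower than the open fingers.

```bash
python3 -m pendant '[[1,[0,0,1],[0,0,0]],[1,[0,0,0],[0,0,0]],[0.1,[0,0,0],[0,0,0]],[0.1,[0,0,0],[0,0,0]],[0.1,[0,0,0],[0,0,0]],[0.1,[0,0,0],[0,0,0]],[0.1,[0,0,0],[0,0,0]]]'; python3 m.py
```

```text
clock: 24.1
tool_pos: [0.5204, 0.1095, 0.0238]
eef_rot: [0.764, 0.645, 0.001, 0.001]
contact_force: [-0.2, -0.4, -0.5]
opening: 0.449
finger_force: 0.0
{205: np.int64(65), 215: np.int64(64), 360: np.int64(53), 370: np.int64(52)} black [152, 152, 152]
205 tool x,z [ 38.7 -29.1]
215 tool x,z [ 34.1 -28.5]
360 tool x,z [-44.1 -26.4]
370 tool x,z [-51.3 -25.6]
TCP in bay mm 1.1 13.6 [0.52042101 0.10947766 0.02382489] [-0.18080906 -0.39871219 -0.54306937] 24.1 0.0
```

```bash
python3 -m pendant '[[0.1,[0,0,-5],[0,0,0]],[0.1,[0,0,-15],[0,0,0]],[0.1,[0,0,-30],[0,0,0]],[0.1,[0,0,-40],[0,0,0]],[0.1,[0,0,-45],[0,0,0]],[0.1,[-20,0,-45],[0,0,0]],[0.1,[-20,0,0],[0,0,0]],[0.1,[0,0,0],[0,0,0]]]'
python3 - <<'E'
from h import *
y=np.radians(80.25);ty=np.array([np.cos(y),np.sin(y)]);tx=np.array([np.sin(y),-np.cos(y)])
for n in('wrist','side','top'):
    s=r.get_state();c=cam(n,s);m=c['img'].astype(int)
    red=((m[...,0]>70)&(m[...,1]<.4*m[...,0])&(m[...,2]<.45*m[...,0])).astype(np.uint8)
    k,l,st,ce=cv2.connectedComponentsWithStats(red)
    for i in np.argsort(-st[1:,4])[:3]+1:
        d=onz(c,ce[i],.047)[:2]-[.517,.0963];print(n,st[i],ce[i].round(),'bay mm',(d@tx*1e3).round(1),(d@ty*1e3).round(1))
        if n=='wrist':
            x,y0,w,h=st[i,:4]
            for u in([x+w/2,y0],[x+w/2,y0+h]):d=onz(c,u,.047)[:2]-[.517,.0963];print('  end',(d@ty*1e3).round(1))
            mr=cv2.minAreaRect(np.argwhere(l==i)[:,::-1].astype(np.float32));print(mr)
print(r.get_state()['tool_pos'],r.get_state()['contact_force'],r.get_state()['clock'])
E
```

```text
clock: 25.15
tool_pos: [0.5128, 0.0681, 0.205]
eef_rot: [0.765, 0.644, 0.001, 0.002]
contact_force: [0.4, 0.8, -0.2]
opening: 0.45
finger_force: 0.0
wrist [ 301   89   30  124 3308] [315. 150.] bay mm 1.1 2.9
  end 59.9
  end -65.0
((315.5, 150.5), (123.0, 29.0), 90.0)
side [312 225  58  35 911] [341. 242.] bay mm -5.6 6.5
side [135 131  10  30 184] [140. 143.] bay mm 812.3 -71.2
side [515 141   4   3   8] [517. 142.] bay mm 25.1 -805.1
top [ 87   0  35  25 127] [107.  13.] bay mm 521.9 607.3
top [609 279  31  13 118] [620. 286.] bay mm 57.6 -780.6
top [94  0  5  3  7] [96.  1.] bay mm 554.4 652.2
[0.51284219 0.07102527 0.20379736] [-0.37701053  0.49462415  0.2494961 ] 25.3
```

```bash
python3 -c "
from plant import r
print(r.finish_job())"
```

```text
the job is handed in; nothing more can be done
None
```

The job is handed in and no verdict came back: the divider stands on the free worktop and the stapler lies level on the bay floor within a few mm of centre, both released, but I viewed 13 pictures against the limit of 10, the gripper pressed the grey balloon (about 15 N) while setting down the divider, and the stapler's tail caught the tray wall (about 30 N) before I re-seated it, with no tray movement seen.

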